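Roll-check a snowshoe cross tube on the lit straightness plate

ROBOT

A 6-joint arm with a two-finger parallel gripper is mounted at the origin on the work surface. World frame = base frame: x ahead of the robot, y to its left, z up, the work surface at z = 0. Lengths are in m, angles in degrees, forces in N, time in s.
With the tool pointing down it reaches from about 0.25 to 0.725 m from the base axis. Payload 9.7 kg.
Tool frame: the origin (TCP) lies at the very end of the fingers, on their centre line; the grasp point (between the pads) lies 19 mm behind it (bot.grip_depth is the distance from the TCP to the grasp point, in m); z points along the fingers, y is the line along which they close (so a half turn about z gives the same grasp; the last joint's range is limited). The gripper opens to 85 mm and grips with 20 to 120 N. Pads are 22 mm wide; open, the fingers measure 114 mm over their backs; the gripper's body (76 mm by 85 mm) begins 54 mm behind the grasp point. The pads swing forward as they close: fully open they stand 13 mm farther back than shut.
Start: joints at [-71.906, 4.979, 10.078, 95.1, 0, 90], TCP at [0.171, -0.523, 0.231] pointing down, gripper open.
Joint ranges: [-179.16, 179.16], [-48.56, 103.87], [-65.8, 70.77], [-126.05, 130.52], [-82.76, 87.17], [-180, 180]. Speed limits (degrees/s): [127.2, 127.2, 147.25, 180, 180, 180].

INTERFACE

Orientations are given as a 3x3 rotation matrix whose columns are the frame's x, y, z axes.
In Python, from plant import read_state, eyes, bot, spotter gives the robot as it stands.
- The arm moves only by the tool arm_command, never from a script. Its argument "moves" is a list that holds one entry, the list of rows, each a list of 5 numbers: the finger opening in mm, from 0 to 85.4, then the shift along the tool's x, y, z in mm, then the turn about the tool's z in degrees. A call has 1 to 5 rows; each row shifts and turns the commanded pose from where the row before left it, along the tool's axes as they then stand; what a row does not reach is not made up. A row lasts 1/8 s, in which the tool goes at most 62.5 mm and 10.7 degrees, less where a joint would pass 70% of its speed; a pose out of reach is approached as far as the arm can. A call is refused whole if a number of a shift passes 62.5 or a number of a turn 10.7, either way. A call with a gripper value outside its range is refused whole. The fingers move at their own pace and stop on an object; "force" is the grip in N (left out, the last holds). Time passes only in rows, so rows that do not move let the fingers close. It gives the time, the measured TCP pose, the force, the opening and the grip force at its end, in the units of the state.
- read_state(): the state, without advancing time (a new reading comes with each control period).
- eyes.camera(name): name is "scene" or "top" or "wrist"; returns a dict with "image" (420x560x3 uint8, blue, green, red), "depth" (420x560 float32, m along the optical axis (not along the pixel's ray), 0 where there is no reading), "K" (3x3 intrinsics, pixels), "R" (3x3) and "t" (3): a world point X has camera coordinates R X + t; the wrist camera has in their place "T_tool_cam" (4x4, takes a point from camera to tool coordinates, whose origin is the TCP and whose axes are the flange's). Camera axes: x right, y down, z forward; pixel columns grow to the right and rows downward; lengths in m; the calibration is good to about 2 mm. A picture is of the moment at which its call begins: read the wrist's pose just before it.
- bot.hand_in(): hands the job in; it is judged then, once.
Trained networks look in a picture, given as the dict that the camera call returned (one of the last four; its "shot" number tells which), for a name from the list of things; names that differ only in an ending like _2 or _b are one class to them, and where a whole thing is asked for, a point or a joint stands for the part that bears it (a point fixed in the world has none). Each returns a list of dicts, best first, with "conf" (0 to 1); they miss things now and then, are a little off and sometimes report something else, mostly with a low value. They report only what shows in the picture. A call takes as long as a camera call. They do not tell look-alikes from the thing itself.
- spotter.silhouettes(name, picture): "pixels" (420x560 bool, what is visible of it) and "rect" ([centre column, centre row, width, height] in pixels, round what is visible of it).
- spotter.place_of(name, picture): "xy" ([column, row] in pixels: a listed point, or the origin of a listed thing).
The state is a dict: "time_s": time; "qpos": joint angles; "joint_vel": joint speeds; "effort": joint torques, N m; "eef_pos": TCP position; "orientation": TCP orientation; "wrist_force": force on the tool from outside, world axes, zero at the start; "moment": the same for the moment, N m; "opening": finger opening in m; "grasp_force": force on a finger pad.
Only numpy, scipy, OpenCV 4.12 (cv2) and the standard library are available. Lean on these libraries where they do the work, as an engineer would, in place of code of your own. Each camera call takes 0.05 s, during which the arm holds its last target. There are 200 camera calls.

TASK

Check the orange cross tube for straightness: pull the light bar's knob out until it clicks on, then roll the tube along the plate, about a full turn or more and without lifting it, up to the yellow line, and let it lie still on the line, lengthways along it. Then lay the tube gently in the vee rest, not dropping it, and last of all push the lamp knob fully back in, leaving everything else where it is.

Things in the scene. Friction and masses are not known exactly. Their poses are not given: they have to be found in the camera images.
- line_mid (a point): Middle of the yellow line (6 mm wide, 260 mm long) painted across the dark steel straightness plate, on the plate's top face, 6 mm above the worktop. Axes: x square to the line, the rolling direction, away from the robot towards the light bar; y along the line; z up.
- light_plate: The fixed plate with its light bar; axes as line_mid, origin under it on the worktop; place and yaw vary. The flat plate spans x -200 to +90 mm, y -130 to +130 mm. The aluminium light bar (62 mm tall, 57 mm deep) stands along the far edge, front face at x = +90 mm, from y = +143 to -218 mm, the knob near its right (-y) end.
- knob_grip (a point): Middle of the lamp switch's black round knob (moves with it): 38 mm diameter, 22 mm long, on a level 11 mm shaft out of the light bar's front, 38 mm above bare worktop, at y = -170 mm in line_mid's axes. Pushed in, this point is 33 mm and the knob's front 44 mm before the bar's face; a red band on the shaft shows when it is out. Axes as line_mid: pulls out along -x, pushes in along +x.
- lamp_knob (a joint): Travel of the lamp knob in m: 0 = pushed in (off), 0.018 = pulled out (on), stops at both ends. A spring detent holds it at either end; about 7 N starts it moving, and past half-way it snaps on to the other end. It starts pushed in.
- tube_center (a point): Centre of the orange snowshoe cross tube: 28 mm diameter, 190 mm long, about 0.11 kg, a thin white line along its side. Its y axis runs along the tube; x and z turn as it rolls (z up at the start). It starts lying on the plate 110 to 150 mm short of the line on the robot's side, up to 4 degrees askew. It rolls freely (88 mm a turn) and coasts a few mm when let go at slow speed.
- tube: The same tube, named in the rules for its speed and contacts; origin at its centre, y axis along it.
- rest_seat (a point): Where the tube's centre lies when laid in the fixed plywood vee rest (place and yaw vary): y along the tube, z up, 54 mm above the worktop. Two felt-faced 90-degree vee saddles, each 22 mm thick, centred at y = +62 and -62 mm, vees 65 mm wide at the top, saddles 80 mm wide, tops 67 mm above the worktop, on a base board 100 x 170 x 12 mm; open between the saddles.
- buckle: Bystander: red plastic ratchet buckle, 100 x 34 x 25 mm, lying flat. Origin at the centre of its underside. Not needed.
- setter: Bystander: brass grommet setter standing in its round anvil, 50 mm dia, 107 mm tall. Origin at the centre of its underside. Not needed.
- rivet_jar: Bystander: lidded jar of rivets, 66 mm dia, 75 mm tall. Origin at the centre of its underside. Not needed.
- mug: Bystander: blue enamel mug, 76 mm dia, 85 mm tall. Origin at the centre of its underside. Not needed.
- brush: Bystander: stiff bristle brush with ash handle, 240 x 42 x 41 mm, lying bristles down. Origin at the centre of its underside. Not needed.
- scraper: Bystander: chunky green plastic ice scraper, 210 x 110 x 22 mm, lying flat. Origin at the centre of its underside. Not needed.
There are look-alikes about, which are no part of the job. Of the things that look like the tube, the larger one is meant.

How it is judged:
By the outcome, as a careful person would: the job done as asked, in the order asked, and still so for the second after the job is handed in, with the robot touching nothing.
It also fails if it takes over 64 s, if anything falls off the work surface, if the arm or the gripper's body presses on something with over 40 N, if the wrist force passes 120 N, or if a joint passes its speed limit or range.

## Working session

There is one attempt and no reset: what is moved stays moved. The work goes in short steps, Python scripts to look and compute and a tool call to move; the robot and the scene stay as the last step left them, time stands still between calls to the robot, and variables do not carry over. Pictures are saved under pics/ and viewed, at most 14 in all, crops included, and the job is handed in when it is done.

Besides the shell and the picture viewer there is one more tool, called after "Request:" by a JSON object that holds its "api" and its "payload". arm_command: Moves the arm, as the interface text tells. Its arguments: {"type":"object","properties":{"moves":{"type":"array","items":{"type":"array","items":{"type":"array","items":{"type":"number"}}}},"force":{"type":"number"}},"required":["moves"]}

```bash
ls; mkdir -p pics
cat > h.py <<'E'
import numpy as np,cv2
from plant import read_state,eyes,bot,spotter
def world(c,px,z=None,st=None):
    K=c["K"];r=np.linalg.inv(K)@np.array([px[0],px[1],1.0])
    if "R" in c: R=np.array(c["R"]).T;o=-R@np.array(c["t"])
    else:
        T=np.array(c["T_tool_cam"]);Rt=np.array(st["orientation"]);R=Rt@T[:3,:3];o=Rt@T[:3,3]+np.array(st["eef_pos"])
    d=R@r
    if z is None:
        s=float(c["depth"][int(round(px[1])),int(round(px[0]))])
    else: s=(z-o[2])/d[2]
    return o+s*d
E
python3 - <<'E'
from h import *
for n in ("scene","top"):
    c=eyes.camera(n);cv2.imwrite(f"pics/{n}0.png",c["image"])
    for m in ("line_mid","knob_grip","tube_center","rest_seat"):
        z={"line_mid":.006,"knob_grip":.038,"tube_center":.020,"rest_seat":.054}[m]
        for r in spotter.place_of(m,c)[:3]: print(n,m,np.round(r["xy"]),round(r["conf"],2),np.round(world(c,r["xy"],z),4))
    for m in ("buckle","setter","rivet_jar","mug","brush","scraper"):
        for r in spotter.place_of(m,c)[:1]: print(n,m,np.round(r["xy"]),round(r["conf"],2),np.round(world(c,r["xy"],0),3))
s=read_state();print(s["time_s"],s["eef_pos"],np.round(s["orientation"],3))
E
```

```text
pics
scene line_mid [253. 247.] 0.63 [0.5814 0.0976 0.006 ]
scene knob_grip [225. 212.] 0.52 [ 0.5949 -0.0888  0.038 ]
scene knob_grip [248. 250.] 0.27 [0.6175 0.1356 0.038 ]
scene tube_center [288. 236.] 0.61 [0.4623 0.1221 0.02  ]
scene tube_center [392. 239.] 0.45 [0.1672 0.3141 0.02  ]
scene tube_center [284. 235.] 0.35 [0.4677 0.1107 0.02  ]
scene rest_seat [216. 185.] 0.94 [ 0.5595 -0.2421  0.054 ]
scene buckle [190. 164.] 0.68 [ 0.557 -0.538  0.   ]
scene setter [276. 189.] 0.6 [ 0.337 -0.177  0.   ]
scene mug [253. 248.] 0.72 [0.584 0.098 0.   ]
scene brush [378. 275.] 0.64 [0.307 0.409 0.   ]
scene scraper [323. 335.] 0.56 [0.587 0.515 0.   ]
top line_mid [243. 177.] 0.57 [0.592  0.1061 0.006 ]
top knob_grip [296. 166.] 0.4 [ 0.6142 -0.0607  0.038 ]
top knob_grip [114. 186.] 0.19 [0.5701 0.4979 0.038 ]
top tube_center [238. 216.] 0.86 [0.4688 0.1226 0.02  ]
top rest_seat [361. 182.] 0.74 [ 0.5536 -0.2531  0.054 ]
top buckle [403. 272.] 0.68 [ 0.287 -0.371  0.   ]
top setter [335. 252.] 0.49 [ 0.35  -0.169  0.   ]
top rivet_jar [367. 128.] 0.7 [ 0.74  -0.289  0.   ]
top mug [452. 176.] 0.82 [ 0.576 -0.539  0.   ]
top brush [145. 267.] 0.97 [0.323 0.409 0.   ]
top scraper [115. 185.] 0.73 [0.581 0.506 0.   ]
1.1 [ 0.17081206 -0.52279558  0.23130378] [[ 0.951  0.311 -0.   ]
 [ 0.311 -0.951 -0.   ]
 [-0.     0.    -1.   ]]
```

```bash
python3 -c "
import cv2
a=cv2.imread('pics/top0.png');cv2.imwrite('pics/top0z.png',cv2.resize(a[90:300,180:460],None,fx=2.8,fy=2.8,interpolation=cv2.INTER_CUBIC))"
```

```text
(no output)
```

View pics/top0z.png

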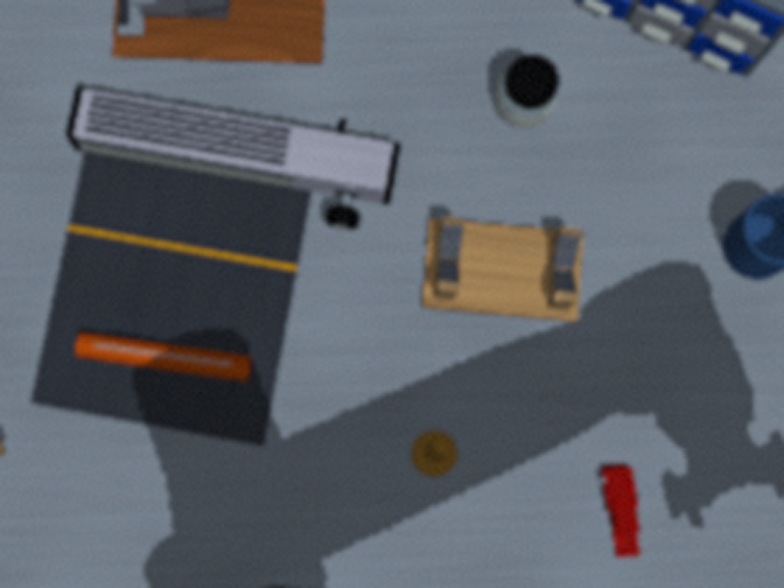

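View pics/scene0.png

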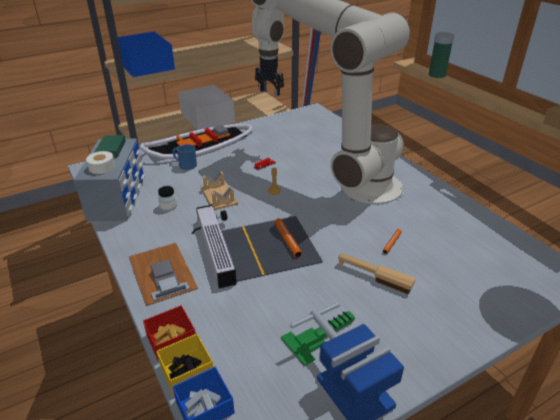

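The top view shows the plate with its yellow line (crop (68,229) to (297,268)), the tube (crop (80,345) to (250,370)), the knob (crop (342,212)) and the rest (crop (505,268)). The small orange stick by the brush is the look-alike. I'll move close for a wrist view.

Request:
{"api": "arm_command", "payload": {"moves": [[[85, 47, -29, 0, 0], [85, 47, -29, 0, 0], [85, 47, -29, 0, 0], [85, 47, -29, 0, 0], [85, 47, -29, 0, 0]]]}}

```text
time_s: 1.72
eef_pos: [0.35, -0.3105, 0.2315]
orientation: [[0.951, 0.31, 0.0], [0.31, -0.951, -0.0], [0.0, 0.001, -1.0]]
wrist_force: [0.7, -0.2, 0.3]
opening: 0.085
grasp_force: 0.0
```

Request:
{"api": "arm_command", "payload": {"moves": [[[85, 47, -29, 0, 0], [85, 47, -29, 0, 0], [85, 47, -29, -10, 9], [85, 47, -29, -10, 9], [85, 0, 0, 0, 9.8]]]}}

```text
time_s: 2.35
eef_pos: [0.5002, -0.147, 0.2513]
orientation: [[0.985, -0.17, 0.0], [-0.17, -0.985, 0.0], [0.0, -0.0, -1.0]]
wrist_force: [0.0, -0.9, 0.2]
opening: 0.0851
grasp_force: 0.0
```

```bash
cat > look.py <<'E'
import sys
from h import *
def look(names,tag=None):
    s=read_state();c=eyes.camera("wrist")
    print(s["time_s"],np.round(s["eef_pos"],4),"yaw",round(float(np.degrees(np.arctan2(s["orientation"][1][0],s["orientation"][0][0]))),2))
    if tag: cv2.imwrite(f"pics/{tag}.png",c["image"])
    Z={"line_mid":.006,"knob_grip":.038,"tube_center":.020,"rest_seat":.054}
    for m in names:
        for r in spotter.place_of(m,c)[:2]: print(m,np.round(r["xy"]),round(r["conf"],2),np.round(world(c,r["xy"],Z[m],s),4))
    return s,c
def rectaxis(c,s,mask,z):
    ys,xs=np.nonzero(mask)
    P=np.array([world(c,(x,y),z,s)[:2] for x,y in zip(xs,ys)][::max(1,len(xs)//3000)],dtype=np.float32)
    (cx,cy),(w,h),a=cv2.minAreaRect(P);
    b=cv2.boxPoints(((cx,cy),(w,h),a));e=[b[1]-b[0],b[2]-b[1]];e=max(e,key=np.linalg.norm)
    e=e*np.sign(e[1]);return np.round([cx,cy,w,h],4),"yaw",round(float(np.degrees(np.arctan2(-e[0],e[1]))),2)
def yellow(c):
    h=cv2.cvtColor(c["image"],cv2.COLOR_BGR2HSV);return big(cv2.inRange(h,(19,120,90),(32,255,255)))
def orange(c):
    h=cv2.cvtColor(c["image"],cv2.COLOR_BGR2HSV);return big(cv2.inRange(h,(4,150,60),(15,255,255)))
def big(m):
    n,l,st,_=cv2.connectedComponentsWithStats(m);k=1+np.argmax(st[1:,4]);return l==k
E
python3 - <<'E'
from look import *
s,c=look(["line_mid","knob_grip","tube_center","rest_seat"],"w1")
for f,z in((yellow,.006),(orange,.02)):
    try: print(rectaxis(c,s,f(c),z))
    except Exception as e: print(e)
c=eyes.camera("top")
print("top",rectaxis(c,s,yellow(c),.006),rectaxis(c,s,orange(c),.024))
E
```

```text
2.35 [ 0.5002 -0.147   0.2513] yaw -9.78
line_mid [ 66. 133.] 0.63 [0.5897 0.1051 0.006 ]
knob_grip [199.  87.] 0.96 [ 0.6105 -0.0762  0.038 ]
tube_center [ 84. 231.] 0.69 [0.4671 0.1206 0.02  ]
rest_seat [370. 113.] 0.62 [ 0.5541 -0.2503  0.054 ]
(array([0.5839, 0.0792, 0.2129, 0.0073]), 'yaw', -12.21)
(array([0.466 , 0.1283, 0.205 , 0.03  ]), 'yaw', -9.75)
top (array([0.9643, 0.4442, 0.1429, 0.1132]), 'yaw', -88.82) (array([ 1.0303, -0.0133,  0.3151,  1.8045]), 'yaw', 1.05)
```

View pics/w1.png

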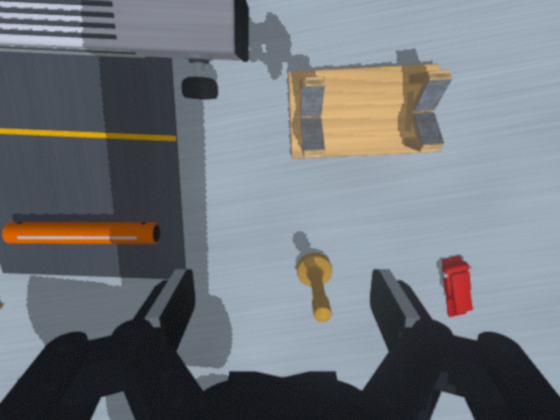

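The wrist view agrees with the geometry: knob at (199,87), line yaw about -12.2°, tube at (82,232), rest at (370,113). I'll go to the knob now.

Request:
{"api": "arm_command", "payload": {"moves": [[[70, 48, -44, 0, 0], [70, 47.5, -44, 0, 0], [70, 0, 0, 50, 2.4], [70, 0, 0, 50, 0], [70, 0, 0, 0, 0]]]}}

```text
time_s: 3.28
eef_pos: [0.597, -0.1018, 0.1472]
orientation: [[0.985, -0.173, -0.005], [-0.173, -0.985, 0.017], [-0.008, -0.016, -1.0]]
wrist_force: [1.0, 0.8, 0.8]
opening: 0.0698
grasp_force: 0.0
```

Run:
```python
from look import *
s,c=look(["knob_grip"],"w2")
```

```text
3.275 [ 0.597  -0.1018  0.1472] yaw -9.95
knob_grip [255. 194.] 0.73 [ 0.6091 -0.0796  0.038 ]
```

View pics/w2.png

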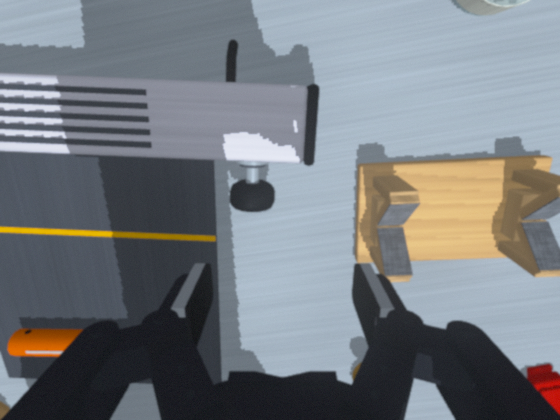

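The wrist view shows the knob at (252,195) and clear space around it. The last move fell short, so I'll correct it before descending.

Request:
{"api": "arm_command", "payload": {"moves": [[[70, 7.7, -25.5, 0, 0], [70, 0, 0, 0, 2.3], [70, 0, 0, 30, 0], [70, 0, 0, 30, 0], [70, 0, 0, 0, 0]]]}}

```text
time_s: 4.0
eef_pos: [0.6072, -0.0984, 0.0907]
orientation: [[0.985, -0.174, 0.002], [-0.174, -0.984, 0.034], [-0.004, -0.033, -0.999]]
wrist_force: [-0.3, -0.5, 0.3]
opening: 0.07
grasp_force: 0.0
```

Run:
```python
from look import *
s,c=look(["knob_grip"]);print(s["qpos"],s["orientation"])
```

```text
4.0 [ 0.6072 -0.0984  0.0907] yaw -10.02
knob_grip [250. 231.] 0.96 [ 0.6106 -0.0755  0.038 ]
[-10.08838402  13.63824869   4.314573    80.91293259   1.91767634
 179.93146786] [[ 0.98473918 -0.17402734  0.00179825]
 [-0.17398858 -0.98417192  0.03366909]
 [-0.00408955 -0.03346815 -0.99943142]]
```

The last joint is at its +180° limit, so I'll use the half-turn-equivalent grasp and turn back about 178°.

Request:
{"api": "arm_command", "payload": {"moves": [[[70, 0, 0, -30, -10.7], [70, 0, 0, 0, -10.7], [70, 0, 0, 0, -10.7], [70, 0, 0, 0, -10.7], [70, 0, 0, 0, -10.7]]]}}

```text
time_s: 4.72
eef_pos: [0.6088, -0.0995, 0.1243]
orientation: [[0.721, 0.693, 0.007], [0.692, -0.721, 0.033], [0.028, -0.018, -0.999]]
wrist_force: [-0.3, 0.6, 0.9]
opening: 0.0701
grasp_force: 0.0
```

Request:
{"api": "arm_command", "payload": {"moves": [[[70, 0, 0, 0, -10.7], [70, 0, 0, 0, -10.7], [70, 0, 0, 0, -10.7], [70, 0, 0, 0, -10.7], [70, 0, 0, 0, -10.7]]]}}

```text
time_s: 5.35
eef_pos: [0.6088, -0.0995, 0.1242]
orientation: [[-0.128, 0.992, 0.007], [0.991, 0.128, 0.033], [0.031, 0.011, -0.999]]
wrist_force: [-0.8, -0.4, 0.7]
opening: 0.0699
grasp_force: 0.0
```

Request:
{"api": "arm_command", "payload": {"moves": [[[70, 0, 0, 0, -10.7], [70, 0, 0, 0, -10.7], [70, 0, 0, 0, -10.7], [70, 0, 0, 0, -10.7], [70, 0, 0, 0, -10.7]]]}}

```text
time_s: 5.98
eef_pos: [0.6087, -0.0996, 0.1243]
orientation: [[-0.873, 0.487, 0.007], [0.487, 0.873, 0.033], [0.009, 0.032, -0.999]]
wrist_force: [0.2, 0.5, 0.1]
opening: 0.0702
grasp_force: 0.0
```

Request:
{"api": "arm_command", "payload": {"moves": [[[70, 0, 0, 0, -10.7], [70, 0, 0, 0, -6.6], [70, 0, 0, 0, 0]]]}}

```text
time_s: 6.35
eef_pos: [0.6086, -0.0995, 0.1238]
orientation: [[-0.977, 0.212, 0.007], [0.212, 0.977, 0.033], [0.0, 0.033, -0.999]]
wrist_force: [0.3, 0.6, 0.5]
opening: 0.07
grasp_force: 0.0
```

Run:
```python
from look import *
s,c=look(["knob_grip","line_mid","rest_seat"]);print(s["qpos"],s["orientation"])
print(rectaxis(c,s,yellow(c),.006))
```

```text
6.35 [ 0.6086 -0.0995  0.1238] yaw 167.74
knob_grip [309. 203.] 0.69 [ 0.6064 -0.0754  0.038 ]
line_mid [509. 127.] 0.96 [0.589 0.102 0.006]
line_mid [504. 126.] 0.2 [0.5873 0.0978 0.006 ]
rest_seat [ 47. 190.] 0.57 [ 0.5509 -0.2513  0.054 ]
[-10.16901772  13.25764493   7.52219684  84.19830127   1.91341763
   2.09522805] [[-9.77182652e-01  2.12284265e-01  7.03244578e-03]
 [ 2.12400706e-01  9.76636687e-01  3.26606942e-02]
 [ 6.52068909e-05  3.34091602e-02 -9.99441756e-01]]
(array([0.5799, 0.0596, 0.174 , 0.0065]), 'yaw', -12.41)
```

```bash
cat > to.py <<'E'
import sys
from h import *
s=read_state();R=np.array(s["orientation"]);p=np.array(s["eef_pos"])
t=np.array([float(v) for v in sys.argv[1:4]])  # grasp-point target
print("shift mm",np.round(R.T@(t+.019*R[:,2]-p)*1000,1),"yaw",round(float(np.degrees(np.arctan2(R[1,0],R[0,0]))),1),"q6",s["qpos"][5],"F",s["wrist_force"],s["opening"],s["time_s"])
E
python3 to.py .6088 -.0757 .038
```

```text
shift mm [  4.2  20.5 104.2] yaw 167.7 q6 2.1564150700311298 F [-0.9076116   1.3512798  -0.12961086] 0.06977271759476737 6.55
```

Request:
{"api": "arm_command", "payload": {"moves": [[[70, 4, 20.5, 0, 0], [70, 0, 0, 40, 0], [70, 0, 0, 40, 0], [70, 0, 0, 24, 0], [70, 0, 0, 0, 0]]]}}

```text
time_s: 7.18
eef_pos: [0.6073, -0.0738, 0.0166]
orientation: [[-0.977, 0.212, 0.0], [0.211, 0.977, 0.034], [0.007, 0.033, -0.999]]
wrist_force: [-0.5, -0.7, 0.3]
opening: 0.0699
grasp_force: 0.0
```

Request:
{"api": "arm_command", "payload": {"moves": [[[30, 0, 0, 0, 0], [30, 0, 0, 0, 0], [30, 0, 0, 0, 0], [30, 0, 0, 0, 0]]], "force": 60}}

```text
time_s: 7.68
eef_pos: [0.6094, -0.0756, 0.0206]
orientation: [[-0.977, 0.212, 0.007], [0.212, 0.977, 0.032], [0.0, 0.032, -0.999]]
wrist_force: [-3.0, -2.5, 4.9]
opening: 0.0364
grasp_force: 59.5
```

```bash
python3 to.py .6088 -.0757 .038;python3 - <<'E'
from look import *
s,c=look(["knob_grip"],"w3")
E
```

```text
shift mm [0.6 0.4 1.6] yaw 167.8 q6 4.306601652850081 F [-2.98579536 -2.45966431  4.90927857] 0.03642778929772084 7.675
7.675 [ 0.6094 -0.0756  0.0206] yaw 167.76
knob_grip [285. 286.] 0.7 [ 0.6078 -0.0751  0.038 ]
```

View pics/w3.png

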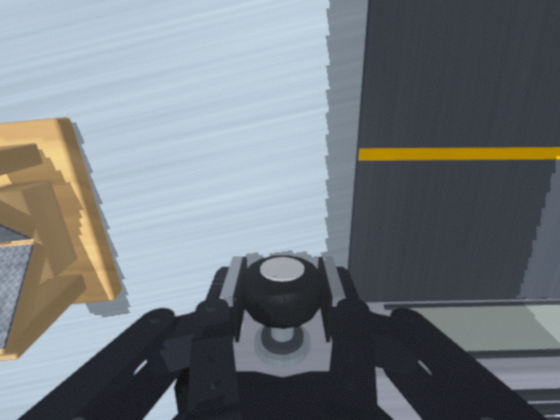

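The knob is held squarely between the pads at (282,290). I'll pull it out along tool +x.

Request:
{"api": "arm_command", "payload": {"moves": [[[30, 5, 0, 0, 0], [30, 5, 0, 0, 0], [30, 5, 0, 0, 0], [30, 4, 0, 0, 0], [30, 0, 0, 0, 0]]]}}

```text
time_s: 8.4
eef_pos: [0.5917, -0.0718, 0.0206]
orientation: [[-0.977, 0.212, 0.009], [0.212, 0.977, 0.031], [-0.002, 0.032, -0.999]]
wrist_force: [3.3, -4.3, 3.9]
opening: 0.0365
grasp_force: 60.5
```

```bash
python3 to.py .6088 -.0757 .038;python3 - <<'E'
from look import *
s,c=look(["knob_grip"])
m=spotter.silhouettes("knob_grip",c)
h=cv2.cvtColor(c["image"],cv2.COLOR_BGR2HSV);r=cv2.inRange(h,(0,150,70),(6,255,255))|cv2.inRange(h,(174,150,70),(180,255,255))
ys,xs=np.nonzero(r);print(len(xs),xs.mean() if len(xs) else 0,ys.mean() if len(ys) else 0)
E
```

```text
shift mm [-17.5   0.4   1.7] yaw 167.8 q6 4.441711270560707 F [ 3.28530425 -4.3327986   3.91115168] 0.03649486495734712 8.4
8.4 [ 0.5917 -0.0718  0.0206] yaw 167.76
knob_grip [283. 289.] 0.97 [ 0.5915 -0.0726  0.038 ]
295 281.57966101694916 362.0813559322034
```

Request:
{"api": "arm_command", "payload": {"moves": [[[75, 0, 0, 0, 0], [75, 0, 0, 0, 0], [75, 0, 0, 0, 0], [75, 0, 0, -40, 0], [75, 0, 0, -60, 0]]]}}

```text
time_s: 9.18
eef_pos: [0.5883, -0.074, 0.1176]
orientation: [[-0.977, 0.212, -0.0], [0.211, 0.977, 0.034], [0.007, 0.033, -0.999]]
wrist_force: [0.5, -0.2, -0.2]
opening: 0.0749
grasp_force: 0.0
```

Request:
{"api": "arm_command", "payload": {"moves": [[[75, 30, 24, -40, 0], [75, 30, 24, -20, 0], [75, 30, 24, 0, 0], [75, 30, 24, 0, 0], [75, 0, 0, 0, 10]]]}}

```text
time_s: 9.8
eef_pos: [0.4912, 0.0445, 0.1825]
orientation: [[-0.925, 0.379, 0.005], [0.379, 0.925, 0.034], [0.008, 0.033, -0.999]]
wrist_force: [0.8, -0.7, -0.2]
opening: 0.075
grasp_force: 0.0
```

Request:
{"api": "arm_command", "payload": {"moves": [[[75, 0, 0, 0, 10], [75, 0, 0, 0, 10], [75, 0, 0, 0, 10], [75, 0, 0, 0, 10], [75, 0, 0, 0, 10]]]}}

```text
time_s: 10.42
eef_pos: [0.4923, 0.043, 0.1819]
orientation: [[-0.3, 0.954, 0.004], [0.953, 0.3, 0.033], [0.031, 0.014, -0.999]]
wrist_force: [0.3, 1.1, -0.1]
opening: 0.0752
grasp_force: 0.0
```

Request:
{"api": "arm_command", "payload": {"moves": [[[75, 0, 0, 0, 10], [75, 0, 0, 0, 10], [75, 0, 0, 0, 10], [75, 0, 0, 0, 0]]]}}

```text
time_s: 10.92
eef_pos: [0.4923, 0.0429, 0.1819]
orientation: [[0.21, 0.978, 0.004], [0.977, -0.21, 0.033], [0.033, -0.003, -0.999]]
wrist_force: [-0.4, 0.7, 1.1]
opening: 0.075
grasp_force: 0.0
```

```bash
python3 - <<'E'
from look import *
s,c=look(["line_mid","tube_center","knob_grip"],"w4");print(s["qpos"])
for f,z in((yellow,.006),(orange,.02)): print(rectaxis(c,s,f(c),z))
E
python3 to.py .4665 .124 .028
```

```text
10.925 [0.4923 0.0429 0.1819] yaw 77.85
line_mid [368. 115.] 0.71 [0.5907 0.0983 0.006 ]
tube_center [238. 117.] 0.93 [0.4664 0.1231 0.02  ]
knob_grip [399. 280.] 0.95 [ 0.593  -0.0713  0.038 ]
[  3.89886436  -3.77451217  -4.24218053  89.17461041   1.87995288
 106.04998245]
(array([0.5854, 0.0853, 0.2253, 0.0071]), 'yaw', -12.24)
(array([0.465 , 0.1224, 0.1963, 0.028 ]), 'yaw', -9.91)
shift mm [ 68.8 -41.9 175.4] yaw 77.9 q6 105.95514203354412 F [-0.39164509  0.18947782 -0.58781582] 0.07488916523094671 11.125
```

View pics/w4.png

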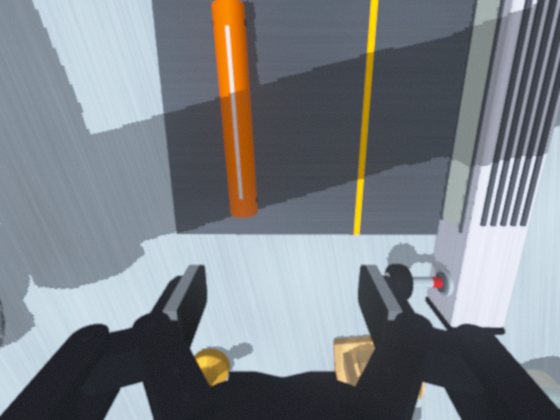

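Red band visible at (437,283), so the lamp is on. The tube runs (228,5)–(243,215) and the line (375,0)–(357,235). The tube is 125 mm short of the line, along tool +y. I'll lower the fingers around it.

Request:
{"api": "arm_command", "payload": {"moves": [[[75, 34, -21, 0, 0], [75, 34, -21, 40, 0], [75, 0, 0, 50, 0], [75, 0, 0, 40, 0], [75, 0, 0, 0, 0]]]}}

```text
time_s: 11.75
eef_pos: [0.4643, 0.1221, 0.0519]
orientation: [[0.21, 0.978, -0.001], [0.977, -0.21, 0.032], [0.031, -0.007, -0.999]]
wrist_force: [-0.2, -0.6, 1.4]
opening: 0.0748
grasp_force: 0.0
```

```bash
python3 to.py .4656 .1228 .029
```

```text
shift mm [ 0.2  1.3 41.9] yaw 77.9 q6 115.80047383847923 F [-0.2003263  -0.63511214  1.43498127] 0.07477091651853886 11.75
```

Request:
{"api": "arm_command", "payload": {"moves": [[[75, 0, 1, 25, 0], [70, 0, 0, 16.5, 0], [50, 0, 0, 0, 0], [36, 0, 0, 0, 0], [36, 0, 0, 0, 0]]], "force": 20}}

```text
time_s: 12.38
eef_pos: [0.4681, 0.1237, 0.014]
orientation: [[0.211, 0.977, 0.006], [0.977, -0.212, 0.033], [0.034, -0.002, -0.999]]
wrist_force: [-0.5, -0.5, 0.4]
opening: 0.0359
grasp_force: 0.0
```

```bash
python3 to.py .4656 .1228 .029
python3 - <<'E'
from look import *
s,c=look(["tube_center"],"w5");print(s["opening"],s["grasp_force"])
print(rectaxis(c,s,orange(c),.02))
E
```

```text
shift mm [-0.9 -2.2  3.9] yaw 77.8 q6 115.98167403574243 F [-0.47218717 -0.51756287  0.41290014] 0.035913313504175065 12.375
12.375 [0.4681 0.1237 0.014 ] yaw 77.79
tube_center [274. 276.] 0.75 [0.4647 0.124  0.02  ]
0.035913313504175065 0.0
(array([0.4679, 0.1395, 0.1583, 0.0284]), 'yaw', -9.97)
```

View pics/w5.png

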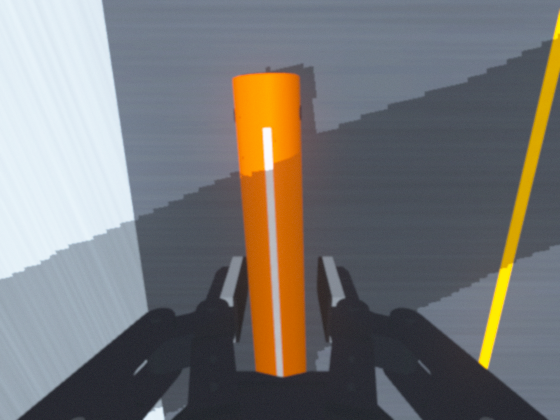

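The tube sits caged between the pads, centred at about (275,280). I'll lower slightly and roll it slowly.

Request:
{"api": "arm_command", "payload": {"moves": [[[33, 0, 1, 3.5, 0], [32, 0, 2, 0, 0], [32, 0, 3, 0, 0], [32, 0, 4, 0, 0], [32, 0, 5, 0, 0]]]}}

```text
time_s: 13.1
eef_pos: [0.4826, 0.1205, 0.0095]
orientation: [[0.212, 0.977, 0.004], [0.977, -0.212, 0.033], [0.033, -0.003, -0.999]]
wrist_force: [0.2, -0.4, 0.7]
opening: 0.0319
grasp_force: 0.1
```

Request:
{"api": "arm_command", "payload": {"moves": [[[32, 0, 5, 0, 0], [32, 0, 5, 0, 0], [32, 0, 5, 0, 0], [32, 0, 5, 0, 0], [32, 0, 5, 0, 0]]]}}

```text
time_s: 13.72
eef_pos: [0.5069, 0.1152, 0.0093]
orientation: [[0.212, 0.977, 0.004], [0.977, -0.212, 0.033], [0.033, -0.003, -0.999]]
wrist_force: [-0.4, -0.1, -0.8]
opening: 0.032
grasp_force: 0.0
```

```bash
python3 to.py .5878 .0963 .029
python3 - <<'E'
from look import *
s,c=look(["tube_center"],"w6");print(s["opening"],s["grasp_force"],s["wrist_force"])
print(rectaxis(c,s,orange(c),.02))
E
```

```text
shift mm [-0.7 83.  -0.9] yaw 77.8 q6 114.04351822570783 F [-0.37562984 -0.10479616 -0.76370532] 0.032038392822978386 13.725
13.725 [0.5069 0.1152 0.0093] yaw 77.78
tube_center [279. 280.] 0.62 [0.5062 0.1153 0.02  ]
0.032038392822978386 0.04981541424058378 [-0.37562984 -0.10479616 -0.76370532]
(array([0.509 , 0.1339, 0.1553, 0.0284]), 'yaw', -10.13)
```

View pics/w6.png

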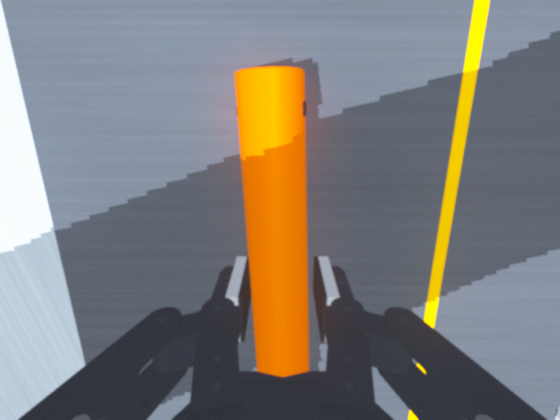

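The white line has turned out of view, so the tube is rolling. I'll carry on.

Request:
{"api": "arm_command", "payload": {"moves": [[[32, 0, 5, 0, 0], [32, 0, 5, 0, 0], [32, 0, 5, 0, 0], [32, 0, 5, 0, 0], [32, 0, 5, 0, 0]]]}}

```text
time_s: 14.45
eef_pos: [0.5314, 0.1099, 0.0092]
orientation: [[0.212, 0.977, 0.004], [0.977, -0.212, 0.033], [0.033, -0.003, -0.999]]
wrist_force: [0.2, 0.3, 0.1]
opening: 0.0321
grasp_force: 0.1
```

Request:
{"api": "arm_command", "payload": {"moves": [[[32, 0, 5, 0, 0], [32, 0, 5, 0, 0], [32, 0, 5, 0, 0], [32, 0, 5, 0, 0], [32, 0, 5, 0, 0]]]}}

```text
time_s: 15.08
eef_pos: [0.5558, 0.1046, 0.0092]
orientation: [[0.212, 0.977, 0.004], [0.977, -0.212, 0.033], [0.033, -0.003, -0.999]]
wrist_force: [0.1, 0.6, -0.1]
opening: 0.0321
grasp_force: 0.1
```

Request:
{"api": "arm_command", "payload": {"moves": [[[32, 0, 5, 0, 0], [32, 0, 5, 0, 0], [32, 0, 4, 0, 0], [32, 0, 3, 0, 0], [32, 0, 2, 0, 0]]]}}

```text
time_s: 15.7
eef_pos: [0.5742, 0.1007, 0.0091]
orientation: [[0.212, 0.977, 0.004], [0.977, -0.212, 0.033], [0.033, -0.003, -0.999]]
wrist_force: [-0.8, 0.4, 1.3]
opening: 0.0322
grasp_force: 0.2
```

```bash
python3 to.py .5878 .0963 .029
python3 - <<'E'
from look import *
s,c=look(["tube_center","line_mid"],"w7");print(s["opening"],s["grasp_force"],s["wrist_force"])
print(rectaxis(c,s,orange(c),.02),rectaxis(c,s,yellow(c),.006))
E
```

```text
shift mm [-0.7 14.2 -1. ] yaw 77.8 q6 111.27244117858675 F [-0.81944622  0.42139692  1.28612097] 0.03220857424691401 15.7
15.7 [0.5742 0.1007 0.0091] yaw 77.78
tube_center [278. 275.] 0.92 [0.5734 0.1038 0.02  ]
0.03220857424691401 0.18594218418002129 [-0.81944622  0.42139692  1.28612097]
(array([0.5761, 0.1206, 0.1572, 0.0279]), 'yaw', -10.5) (array([0.5953, 0.1307, 0.1783, 0.0065]), 'yaw', -12.17)
```

View pics/w7.png

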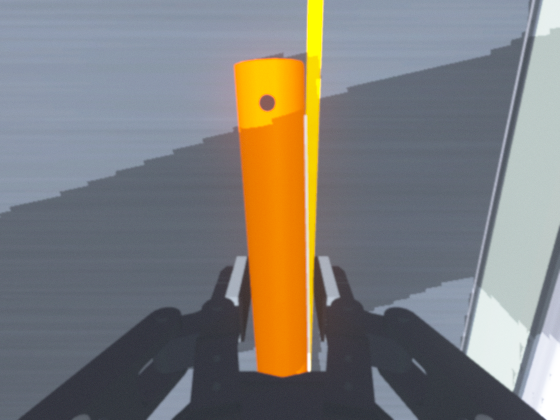

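The tube is about 14 mm short of the line (line at column ~315, tube at ~275). Finishing the roll, then I'll square it with a light clamp on the plate and release.

Request:
{"api": "arm_command", "payload": {"moves": [[[32, 0, 4, 0, 0], [32, 0, 4, 0, 0], [32, 0, 3, 0, 0], [32, 0, 2, 0, 0], [32, 0, 1.2, 0, 0]]]}}

```text
time_s: 16.48
eef_pos: [0.588, 0.0976, 0.0091]
orientation: [[0.212, 0.977, 0.004], [0.977, -0.212, 0.033], [0.033, -0.003, -0.999]]
wrist_force: [-0.6, -0.2, 0.2]
opening: 0.032
grasp_force: 0.1
```

Request:
{"api": "arm_command", "payload": {"moves": [[[30, 0, 0, 0, 0], [28, 0, 0, 0, 0], [27, 0, 0, 0, 0], [27, 0, 0, 0, 0]]], "force": 20}}

```text
time_s: 16.98
eef_pos: [0.5879, 0.0977, 0.0092]
orientation: [[0.212, 0.977, 0.004], [0.977, -0.212, 0.033], [0.033, -0.003, -0.999]]
wrist_force: [-0.3, 0.1, 1.5]
opening: 0.0273
grasp_force: 17.7
```

Request:
{"api": "arm_command", "payload": {"moves": [[[30, 0, 0, 0, 0], [32, 0, 0, 0, 0], [34, 0, 0, 0, 0], [36, 0, 0, 0, 0], [36, 0, 0, 0, 0]]]}}

```text
time_s: 17.6
eef_pos: [0.5879, 0.0977, 0.0091]
orientation: [[0.212, 0.977, 0.004], [0.977, -0.212, 0.033], [0.033, -0.003, -0.999]]
wrist_force: [-0.4, -0.3, 0.3]
opening: 0.0359
grasp_force: 0.0
```

```bash
python3 to.py .5878 .0963 .029
python3 - <<'E'
from look import *
s,c=look(["tube_center"],"w8");print(s["opening"],s["grasp_force"],s["wrist_force"])
print(rectaxis(c,s,orange(c),.02))
E
```

```text
shift mm [-0.7  0.1 -1. ] yaw 77.8 q6 110.77945098780816 F [-0.41509319 -0.28624102  0.30432263] 0.03586375152547302 17.6
17.6 [0.5879 0.0977 0.0091] yaw 77.78
tube_center [282. 275.] 0.97 [0.5891 0.1003 0.02  ]
tube_center [282. 277.] 0.17 [0.589  0.0995 0.02  ]
0.03586375152547302 0.0 [-0.41509319 -0.28624102  0.30432263]
(array([0.592 , 0.1172, 0.1585, 0.0276]), 'yaw', -10.42)
```

View pics/w8.png

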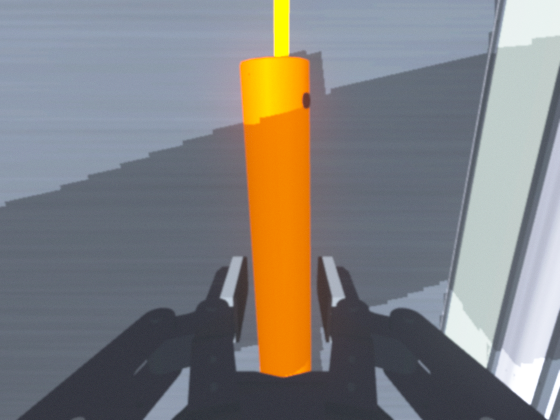

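The tube lies on the line: its end is centred at (276,62) and the line passes (281,55). The pads aren't touching it. While it lies still, I'll rise and take a close look at the rest.

Request:
{"api": "arm_command", "payload": {"moves": [[[50, 0, 0, 0, 0], [70, 0, 0, 0, 0], [70, 0, 0, -40, 0], [70, 0, 0, -60, 0], [70, 0, 0, -60, 0]]]}}

```text
time_s: 18.32
eef_pos: [0.5869, 0.0923, 0.1706]
orientation: [[0.212, 0.977, 0.004], [0.977, -0.212, 0.033], [0.033, -0.003, -0.999]]
wrist_force: [1.3, 0.1, 0.2]
opening: 0.0699
grasp_force: 0.0
```

Request:
{"api": "arm_command", "payload": {"moves": [[[70, -52, 7.5, -20, 0], [70, -52, 7.5, 0, 0], [70, -52, 7.5, 0, 0], [70, -52, 7.5, 0, 0], [70, -52, 7.5, 0, 0]]]}}

```text
time_s: 18.95
eef_pos: [0.5685, -0.1719, 0.1803]
orientation: [[0.211, 0.977, 0.005], [0.977, -0.212, 0.033], [0.033, -0.002, -0.999]]
wrist_force: [0.4, -0.4, 0.1]
opening: 0.0699
grasp_force: 0.0
```

Request:
{"api": "arm_command", "payload": {"moves": [[[70, -52, 7.5, 0, 0], [70, -52, 7.5, 0, 0], [70, -40, 7.5, 0, 0], [70, 0, 0, 0, 0]]]}}

```text
time_s: 19.45
eef_pos: [0.5596, -0.3182, 0.1745]
orientation: [[0.215, 0.977, 0.003], [0.976, -0.215, 0.033], [0.033, -0.004, -0.999]]
wrist_force: [0.1, 0.7, -1.3]
opening: 0.0702
grasp_force: 0.0
```

Run:
```python
from look import *
s,c=look(["rest_seat","tube_center","line_mid"],"w9");print(s["qpos"])
np.savez("w9.npz",d=c["depth"],K=c["K"],T=c["T_tool_cam"],R=s["orientation"],p=s["eef_pos"],im=c["image"])
# height map of rest in world
K=c["K"];d=c["depth"];v,u=np.mgrid[:420,:560];P=np.stack([(u-K[0,2])/K[0,0]*d,(v-K[1,2])/K[1,1]*d,d],-1).reshape(-1,3)
T=np.array(c["T_tool_cam"]);R=np.array(s["orientation"]);W=(P@T[:3,:3].T+T[:3,3])@R.T+np.array(s["eef_pos"])
ok=(d.ravel()>0)&(abs(W[:,0]-.553)<.1)&(abs(W[:,1]+.25)<.12)
W=W[ok];print("z pct",np.percentile(W[:,2],[1,50,99]))
for lo,hi in((.008,.016),(.06,.072),(.03,.072)):
    Q=W[(W[:,2]>lo)&(W[:,2]<hi)][:,:2].astype(np.float32);print(lo,len(Q),cv2.minAreaRect(Q),Q.mean(0))
np.save("restpts.npy",W)
```

```text
19.45 [ 0.5596 -0.3182  0.1745] yaw 77.58
rest_seat [255. 126.] 0.94 [ 0.552  -0.2479  0.054 ]
[-30.39601574  18.24568888  19.19074907  91.73683797   1.74285753
  72.00403985]
z pct [-0.00124446  0.04934266  0.26665231]
0.008 12688 ((0.5526036620140076, -0.250865638256073), (0.16962620615959167, 0.1005173847079277), 82.94658660888672) [ 0.5554047  -0.24719161]
0.06 2206 ((0.5526226162910461, -0.2511118948459625), (0.14680439233779907, 0.08012229204177856), 82.971435546875) [ 0.55465305 -0.23839225]
0.03 6353 ((0.5526792407035828, -0.25116685032844543), (0.14694075286388397, 0.08016939461231232), 82.93270111083984) [ 0.5536344  -0.24039988]
```

View pics/w9.png

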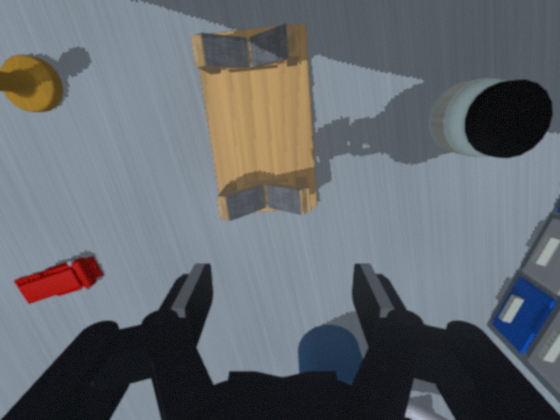

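The rest is measured: the depth boxes come to 170×100 and 147×80 mm as specified, giving the seat at (0.5526, −0.2510) and its tube axis at 82.95°. Back to the tube.

Request:
{"api": "arm_command", "payload": {"moves": [[[70, 58, -7.7, 0, 0], [70, 58, -7.7, 0, 0], [70, 58, -7.7, 0, 0], [70, 58, -7.7, 0, 0], [70, 58, -7.7, 0, 0]]]}}

```text
time_s: 20.27
eef_pos: [0.5837, -0.0211, 0.1858]
orientation: [[0.21, 0.978, 0.005], [0.977, -0.21, 0.033], [0.034, -0.002, -0.999]]
wrist_force: [1.1, -0.2, -0.3]
opening: 0.0698
grasp_force: 0.0
```

Request:
{"api": "arm_command", "payload": {"moves": [[[70, 50, -7.7, 0, 0], [70, 0, 0, 0, 0]]]}}

```text
time_s: 20.52
eef_pos: [0.5867, 0.0307, 0.1874]
orientation: [[0.206, 0.979, 0.005], [0.978, -0.206, 0.034], [0.034, -0.002, -0.999]]
wrist_force: [-0.6, -0.7, -0.3]
opening: 0.0697
grasp_force: 0.0
```

```bash
cat > tube.py <<'E'
from look import *
def tube(zmin,zmax):
    s,c=look(["tube_center","knob_grip"])
    K=c["K"];d=c["depth"];v,u=np.mgrid[:420,:560];P=np.stack([(u-K[0,2])/K[0,0]*d,(v-K[1,2])/K[1,1]*d,d],-1).reshape(-1,3)
    T=np.array(c["T_tool_cam"]);R=np.array(s["orientation"]);W=(P@T[:3,:3].T+T[:3,3])@R.T+np.array(s["eef_pos"])
    m=cv2.inRange(cv2.cvtColor(c["image"],cv2.COLOR_BGR2HSV),(4,150,60),(15,255,255));m=big(m).ravel()
    W=W[m&(W[:,2]>zmin)&(W[:,2]<zmax)];print(len(W),cv2.minAreaRect(W[:,:2].astype(np.float32)),"zmax",np.percentile(W[:,2],[5,98]))
E
python3 -c "
from tube import *
tube(.012,.045)"; python3 to.py .5878 .0963 .029
```

```text
20.525 [0.5867 0.0307 0.1874] yaw 78.13
tube_center [267. 120.] 0.66 [0.5873 0.1029 0.02  ]
knob_grip [307. 281.] 0.66 [ 0.5939 -0.0676  0.038 ]
shift mm [ 63.  -13.4 179.3] yaw 77.8 q6 103.84789634729427 F [ 0.6436701  -0.5115988   0.51798204] 0.07027801971293827 20.675Traceback (most recent call last):
  File "<string>", line 3, in <module>
    tube(.012,.045)
    ~~~~^^^^^^^^^^^
  File "tube.py", line 7, in tube
    W=W[m&(W[:,2]>zmin)&(W[:,2]<zmax)];print(len(W),cv2.minAreaRect(W[:,:2].astype(np.float32)),"zmax",np.percentile(W[:,2],[5,98]))
                                                                                                       ~~~~~~~~~~~~~^^^^^^^^^^^^^^^
    return _quantile_unchecked(
        a, q, axis, out, overwrite_input, method, keepdims, weights)
    return _ureduce(a,
                    func=_quantile_ureduce_func,
    ...<5 lines>...
                    overwrite_input=overwrite_input,
                    method=method)
    r = func(a, **kwargs)
    result = _quantile(arr,
                       quantiles=q,
    ...<2 lines>...
                       out=out,
                       weights=wgt)
    slices_having_nans = np.isnan(arr[-1, ...])
                                  ~~~^^^^^^^^^
IndexError: index -1 is out of bounds for axis 0 with size 0
```

```bash
sed -i 's/m=big(m).ravel()/m=m.ravel()>0/; s/W=W\[m&/m\&=(abs(W[:,0]-.58)<.12)\&(abs(W[:,1]-.1)<.12);W=W[m\&/' tube.py
python3 -c "
from tube import *
tube(.012,.045)"
```

```text
20.675 [0.5869 0.0266 0.1871] yaw 77.84
tube_center [267. 116.] 0.75 [0.5884 0.1022 0.02  ]
knob_grip [304. 279.] 0.64 [ 0.5908 -0.069   0.038 ]
4714 ((0.5891175866127014, 0.10073883086442947), (0.19017784297466278, 0.027435913681983948), 79.62068176269531) zmax [0.02517735 0.03473727]
```

The tube's centre is on the line within 1 mm and it measures 190 mm long, but it is still 1.8° askew. I'll clamp and square it before going on.

```bash
python3 to.py .5891 .1007 .029
```

```text
shift mm [ 68.7 -13.6 179.3] yaw 77.7 q6 103.8581364467824 F [ 1.1158544  -0.35157443 -0.52798653] 0.06970769913331974 20.825
```

Request:
{"api": "arm_command", "payload": {"moves": [[[70, 34, -7, 20, 0], [70, 34.5, -7, 30, 0], [70, 0, 0, 50, 0], [70, 0, 0, 40, 0], [70, 0, 0, 0, 0]]]}}

```text
time_s: 21.45
eef_pos: [0.5864, 0.0997, 0.0461]
orientation: [[0.213, 0.977, -0.002], [0.977, -0.213, 0.032], [0.031, -0.008, -0.999]]
wrist_force: [-0.5, -0.2, 0.0]
opening: 0.0695
grasp_force: 0.0
```

```bash
python3 to.py .5891 .1007 .029
```

```text
shift mm [ 1.   2.5 36.1] yaw 77.7 q6 111.06027802611999 F [-0.52402673 -0.2298931   0.01875813] 0.06954270990721229 21.45
```

Request:
{"api": "arm_command", "payload": {"moves": [[[70, 0, 0.4, 24, 0], [60, 0, 0, 15, 0], [45, 0, 0, 0, 0], [32, 0, 0, 0, 0], [32, 0, 0, 0, 0]]]}}

```text
time_s: 22.08
eef_pos: [0.5896, 0.102, 0.0114]
orientation: [[0.212, 0.977, 0.006], [0.977, -0.212, 0.033], [0.034, -0.001, -0.999]]
wrist_force: [-0.3, 1.0, 0.1]
opening: 0.0322
grasp_force: 0.0
```

Request:
{"api": "arm_command", "payload": {"moves": [[[29, 0, 0, 0, -1.8], [27, 0, 0, 0, 0], [26, 0, 0, 0, 0], [26, 0, 0, 0, 1.2], [26, 0, 0, 0, 1.2]]], "force": 25}}

```text
time_s: 22.7
eef_pos: [0.5896, 0.1021, 0.0109]
orientation: [[0.222, 0.975, 0.006], [0.974, -0.223, 0.033], [0.034, -0.002, -0.999]]
wrist_force: [0.1, -0.4, 5.2]
opening: 0.0269
grasp_force: 24.4
```

Request:
{"api": "arm_command", "payload": {"moves": [[[26, 0, 0, 0, 0], [30, 0, 0, 0, 0], [33, 0, 0, 0, 0], [36, 0, 0, 0, 0], [36, 0, 0, 0, 0]]]}}

```text
time_s: 23.32
eef_pos: [0.589, 0.102, 0.0101]
orientation: [[0.222, 0.975, 0.004], [0.975, -0.222, 0.033], [0.033, -0.003, -0.999]]
wrist_force: [-0.3, -0.6, 0.4]
opening: 0.036
grasp_force: 0.0
```

```bash
python3 to.py .5891 .1007 .029; python3 -c "
from tube import *
tube(.012,.045)"
```

```text
shift mm [-0.6  0.4  0.1] yaw 77.2 q6 111.77774462638924 F [-0.26268193 -0.64576435  0.42312791] 0.035962242771624964 23.325
23.325 [0.589  0.102  0.0101] yaw 77.18
tube_center [284. 280.] 0.76 [0.5904 0.1014 0.02  ]
2257 ((0.5945513844490051, 0.12194383144378662), (0.14623421430587769, 0.02752658724784851), 76.95685577392578) zmax [0.02131492 0.03198381]
```

The tube is square to within 1° and on the line. Pause, then grip and lift.

Request:
{"api": "arm_command", "payload": {"moves": [[[36, 0, 0, 0, 0], [36, 0, 0, 0, 0], [36, 0, 0, 0, 0], [36, 0, 0, 0, 0], [32, 0, 0, 0, 0]]]}}

```text
time_s: 24.1
eef_pos: [0.5891, 0.102, 0.0102]
orientation: [[0.222, 0.975, 0.004], [0.975, -0.222, 0.033], [0.033, -0.003, -0.999]]
wrist_force: [-0.3, 0.9, 0.4]
opening: 0.0321
grasp_force: 0.0
```

Request:
{"api": "arm_command", "payload": {"moves": [[[25, 0, 0, 0, 0], [25, 0, 0, 0, 0], [25, 0, 0, 0, 0], [25, 0, 0, 0, 0], [25, 0, 0, -15, 0]]], "force": 40}}

```text
time_s: 24.72
eef_pos: [0.588, 0.1013, 0.0243]
orientation: [[0.222, 0.975, 0.002], [0.975, -0.222, 0.033], [0.032, -0.006, -0.999]]
wrist_force: [0.6, 0.3, -0.4]
opening: 0.0267
grasp_force: 39.5
```

Request:
{"api": "arm_command", "payload": {"moves": [[[25, 0, 0, -35, 0], [25, 0, 0, -40, 0], [25, 0, 0, -30, -3], [25, 0, 0, 0, -3], [25, 0, 0, 0, 0]]]}}

```text
time_s: 25.35
eef_pos: [0.5887, 0.098, 0.131]
orientation: [[0.119, 0.993, 0.005], [0.992, -0.119, 0.033], [0.034, 0.001, -0.999]]
wrist_force: [-0.4, 0.0, -1.7]
opening: 0.0265
grasp_force: 39.5
```

```bash
python3 to.py .5526 -.2510 .12; python3 -c "
from tube import *
tube(.09,.18)"
```

```text
shift mm [-351.     5.7   18.2] yaw 83.2 q6 105.42272749587336 F [-0.40406472  0.03886451 -1.68438668] 0.026456731133012123 25.35
25.35 [0.5887 0.098  0.131 ] yaw 83.16
tube_center [281. 283.] 0.76 [0.5791 0.0246 0.02  ]
knob_grip [307. 379.] 0.61 [ 0.5932 -0.0722  0.038 ]
14766 ((0.5914337038993835, 0.11875180155038834), (0.1448841094970703, 0.02794555388391018), 83.11375427246094) zmax [0.14589671 0.15515407]
```

Request:
{"api": "arm_command", "payload": {"moves": [[[25, -40, 0, 0, 0], [25, -50, 1, 0, 0], [25, -50, 1, 0, 0], [25, -50, 1, 0, 0], [25, -50, 1, 0, 0]]]}}

```text
time_s: 26.12
eef_pos: [0.5635, -0.1421, 0.1218]
orientation: [[0.119, 0.993, 0.004], [0.992, -0.119, 0.033], [0.033, -0.0, -0.999]]
wrist_force: [0.2, -0.4, -0.9]
opening: 0.0265
grasp_force: 39.5
```

Request:
{"api": "arm_command", "payload": {"moves": [[[25, -50, 1, 0, 0], [25, -40, 1, 0, 0], [25, -20, 0, 0, 0], [25, 0, 0, 0, 0], [25, 0, 0, 0, 0]]]}}

```text
time_s: 26.75
eef_pos: [0.5531, -0.249, 0.1184]
orientation: [[0.118, 0.993, 0.004], [0.992, -0.118, 0.034], [0.034, 0.0, -0.999]]
wrist_force: [-0.1, -0.7, -0.6]
opening: 0.0264
grasp_force: 39.5
```

```bash
python3 to.py .5525 -.2500 .0635; python3 -c "
from look import *
s,c=look(['rest_seat'],'w10')"
```

```text
shift mm [-2.9 -0.5 73.9] yaw 83.2 q6 71.67697300010084 F [-0.14811089 -0.72895927 -0.62207204] 0.026443418098360167 26.75
26.75 [ 0.5531 -0.249   0.1184] yaw 83.21
```

Request:
{"api": "arm_command", "payload": {"moves": [[[25, -2.9, -0.5, 15, 0], [25, 0, 0, 20, 0], [25, 0, 0, 17, 0], [25, 0, 0, 10, 0], [25, 0, 0, 4, 0]]]}}

```text
time_s: 27.48
eef_pos: [0.5522, -0.2504, 0.0517]
orientation: [[0.119, 0.993, 0.003], [0.992, -0.119, 0.033], [0.034, -0.001, -0.999]]
wrist_force: [-0.3, -0.2, -0.7]
opening: 0.0265
grasp_force: 39.5
```

Request:
{"api": "arm_command", "payload": {"moves": [[[25, 0, 0, 2, 0], [25, 0, 0, 2, 0], [25, 0, 0, 1, 0], [25, 0, 0, 1, 0], [25, 0, 0, 0, 0]]]}}

```text
time_s: 28.1
eef_pos: [0.5525, -0.2505, 0.0465]
orientation: [[0.119, 0.993, 0.004], [0.992, -0.119, 0.033], [0.033, 0.0, -0.999]]
wrist_force: [0.6, -0.9, -1.4]
opening: 0.0264
grasp_force: 39.5
```

```bash
python3 to.py .5525 -.2500 .0635; python3 -c "
from look import *
s,c=look([],'w11')"
```

```text
shift mm [ 1.1 -0.   2. ] yaw 83.2 q6 71.56754058468687 F [ 0.61692641 -0.86959243 -1.42347564] 0.02642379362342572 28.1
28.1 [ 0.5525 -0.2505  0.0465] yaw 83.18
```

View pics/w11.png

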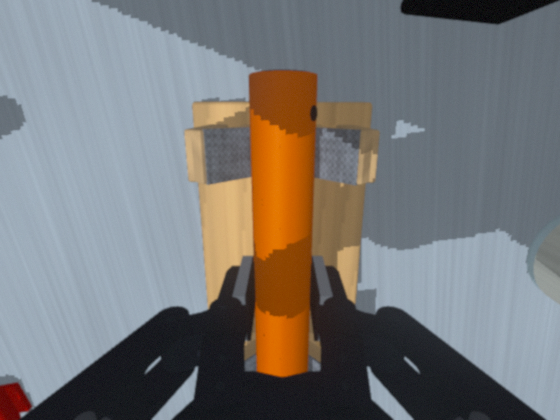

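The tube is centred in the far vee (vee columns 205–360, tube 250–316). About 2 mm to go, so I'll lower in half-millimetre steps and watch the force.

Request:
{"api": "arm_command", "payload": {"moves": [[[25, 0.5, 0, 0.7, 0], [25, 0.5, 0, 0.7, 0], [25, 0, 0, 0.6, 0], [25, 0, 0, 0, 0]]]}}

```text
time_s: 28.65
eef_pos: [0.5526, -0.2493, 0.0447]
orientation: [[0.119, 0.993, 0.004], [0.992, -0.119, 0.033], [0.033, 0.0, -0.999]]
wrist_force: [-1.7, 0.1, 2.2]
opening: 0.0269
grasp_force: 39.8
```

Request:
{"api": "arm_command", "payload": {"moves": [[[25, 0, 0, 0.5, 0], [25, 0, 0, 0, 0], [25, 0, 0, 0, 0]]]}}

```text
time_s: 29.02
eef_pos: [0.5526, -0.2493, 0.0446]
orientation: [[0.119, 0.993, 0.005], [0.992, -0.119, 0.033], [0.033, 0.001, -0.999]]
wrist_force: [-2.5, 1.5, 5.3]
opening: 0.0264
grasp_force: 40.2
```

Seated, with about 7 N of support. Release slowly and rise.

Request:
{"api": "arm_command", "payload": {"moves": [[[28, 0, 0, 0, 0], [31, 0, 0, 0, 0], [36, 0, 0, 0, 0], [45, 0, 0, 0, 0], [50, 0, 0, 0, 0]]], "force": 20}}

```text
time_s: 29.65
eef_pos: [0.5526, -0.2494, 0.0439]
orientation: [[0.119, 0.993, 0.004], [0.992, -0.119, 0.033], [0.033, 0.0, -0.999]]
wrist_force: [0.6, -0.9, 0.2]
opening: 0.0504
grasp_force: 0.0
```

Request:
{"api": "arm_command", "payload": {"moves": [[[55, 0, 0, 0, 0], [55, 0, 0, -30, 0], [55, 0, 0, -50, 0], [55, 0, 0, -40, 0], [55, -40, 0, 0, 0]]]}}

```text
time_s: 30.28
eef_pos: [0.5492, -0.2926, 0.1673]
orientation: [[0.115, 0.993, 0.01], [0.993, -0.116, 0.03], [0.031, 0.007, -0.999]]
wrist_force: [0.6, -0.3, -0.9]
opening: 0.0551
grasp_force: 0.0
```

Request:
{"api": "arm_command", "payload": {"moves": [[[55, -40, 0, 0, 0], [55, 0, 0, 0, 0]]]}}

```text
time_s: 30.52
eef_pos: [0.542, -0.3349, 0.1607]
orientation: [[0.121, 0.993, 0.004], [0.992, -0.121, 0.033], [0.033, -0.0, -0.999]]
wrist_force: [-0.3, 0.4, 0.1]
opening: 0.0549
grasp_force: 0.0
```

```bash
sed -i 's/(abs(W\[:,1\]-.1)<.12)/((abs(W[:,1]-.1)<.12)|(abs(W[:,1]+.25)<.12))/' tube.py; python3 -c "
from tube import *
tube(.04,.08)"; python3 to.py .59 -.0715 .12
```

```text
30.525 [ 0.542  -0.3349  0.1607] yaw 83.02
tube_center [282.  99.] 0.75 [ 0.5528 -0.2469  0.02  ]
knob_grip [284. 102.] 0.52 [ 0.5542 -0.2503  0.038 ]
7789 ((0.550709068775177, -0.2640621066093445), (0.16213472187519073, 0.02759927697479725), 82.77008056640625) zmax [0.05945495 0.06860238]
shift mm [263.   16.1  69. ] yaw 83.2 q6 64.54370724467113 F [ 0.16828415  0.30143201 -0.67872257] 0.05530450207073638 30.675
```

The tube is seated: its top is at 68 mm and its axis at 82.8°. Now back to the knob.

Request:
{"api": "arm_command", "payload": {"moves": [[[70, 50, 3, 0, 0], [70, 53, 3, 0, 0], [70, 53, 3, 0, 0], [70, 53, 3, 0, 0], [70, 53, 3, 0, 0]]]}}

```text
time_s: 31.3
eef_pos: [0.5884, -0.0716, 0.1704]
orientation: [[0.117, 0.993, 0.005], [0.993, -0.117, 0.033], [0.033, 0.001, -0.999]]
wrist_force: [0.5, -0.2, -0.1]
opening: 0.0698
grasp_force: 0.0
```

Request:
{"api": "arm_command", "payload": {"moves": [[[70, 0, 0, 0, -10.6], [70, 0, 0, 0, -10.6], [70, 0, 0, 0, -10.6], [70, 0, 0, 0, -10.6], [70, 0, 0, 0, -10.6]]]}}

```text
time_s: 31.92
eef_pos: [0.5883, -0.0733, 0.1702]
orientation: [[-0.727, 0.687, 0.004], [0.687, 0.726, 0.033], [0.02, 0.027, -0.999]]
wrist_force: [0.6, 0.7, -0.6]
opening: 0.0696
grasp_force: 0.0
```

Request:
{"api": "arm_command", "payload": {"moves": [[[70, 0, 0, 0, -10.6], [70, 0, 0, 0, -10.6], [70, 0, 0, 0, -10.6], [70, 0, 0, 0, 0]]]}}

```text
time_s: 32.42
eef_pos: [0.5884, -0.0735, 0.1702]
orientation: [[-0.978, 0.208, 0.004], [0.208, 0.978, 0.033], [0.003, 0.033, -0.999]]
wrist_force: [-0.8, 0.6, 0.7]
opening: 0.0701
grasp_force: 0.0
```

```bash
python3 to.py .5917 -.0724 .038; python3 -c "
from look import *
look(['knob_grip'])"
```

```text
shift mm [ -3.4  -2.6 151.2] yaw 168.0 q6 3.9749582738017617 F [-0.79305284  0.59016418  0.68464615] 0.07008262718953255 32.425
32.425 [ 0.5884 -0.0735  0.1702] yaw 167.98
knob_grip [280. 194.] 0.74 [ 0.5874 -0.0709  0.038 ]
```

Request:
{"api": "arm_command", "payload": {"moves": [[[70, -3, -2.6, 20, 0], [70, 0, 0, 50, 0], [70, 0, 0, 50, 0], [70, 0, 0, 31, 0], [70, 0, 0, 0, 0]]]}}

```text
time_s: 33.15
eef_pos: [0.5898, -0.0722, 0.0166]
orientation: [[-0.978, 0.211, -0.0], [0.21, 0.977, 0.034], [0.007, 0.033, -0.999]]
wrist_force: [-0.6, 0.3, 0.5]
opening: 0.07
grasp_force: 0.0
```

Request:
{"api": "arm_command", "payload": {"moves": [[[30, 0, 0, 0, 0], [30, 0, 0, 0, 0], [30, 0, 0, 0, 0], [30, 0, 0, 0, 0]]], "force": 60}}

```text
time_s: 33.65
eef_pos: [0.5928, -0.0723, 0.0215]
orientation: [[-0.978, 0.208, 0.008], [0.209, 0.977, 0.034], [-0.001, 0.035, -0.999]]
wrist_force: [-0.8, 2.7, 5.4]
opening: 0.0361
grasp_force: 59.4
```

```bash
python3 to.py .6092 -.0762 .038
```

```text
shift mm [-16.8   0.1   2.5] yaw 168.0 q6 4.14222706268592 F [-0.83349459  2.7303862   5.44307875] 0.03611403217033307 33.65
```

Request:
{"api": "arm_command", "payload": {"moves": [[[30, -5, 0, 0, 0], [30, -5, 0, 0, 0], [30, -5, 0, 0, 0], [30, -4.5, 0, 0, 0], [30, 0, 0, 0, 0]]]}}

```text
time_s: 34.28
eef_pos: [0.6106, -0.0761, 0.0213]
orientation: [[-0.978, 0.208, 0.005], [0.208, 0.977, 0.034], [0.003, 0.035, -0.999]]
wrist_force: [-9.9, 5.1, 14.8]
opening: 0.0364
grasp_force: 60.5
```

```bash
python3 to.py .6092 -.0762 .038
```

```text
shift mm [1.4 0.2 2.3] yaw 168.0 q6 3.998133530592781 F [-9.89832323  5.10133961 14.75314761] 0.036446460809729984 34.275
```

The knob has travelled 18 mm and met the stop at about 10 N. Release, rise and check.

Request:
{"api": "arm_command", "payload": {"moves": [[[75, 0, 0, 0, 0], [75, 0, 0, 0, 0], [75, 0, 0, 0, 0], [75, 0, 0, -40, 0], [75, 0, 0, -60, 0]]]}}

```text
time_s: 34.9
eef_pos: [0.609, -0.08, 0.118]
orientation: [[-0.978, 0.208, 0.0], [0.208, 0.977, 0.034], [0.007, 0.033, -0.999]]
wrist_force: [1.1, -0.2, 0.6]
opening: 0.0755
grasp_force: 0.0
```

Request:
{"api": "arm_command", "payload": {"moves": [[[75, 0, 0, -60, 0], [75, 0, 0, -20, 0], [75, -40, 0, 0, 0], [75, 0, 0, 0, 0], [75, 0, 0, 0, 0]]]}}

```text
time_s: 35.52
eef_pos: [0.6487, -0.091, 0.1982]
orientation: [[-0.978, 0.208, 0.003], [0.208, 0.977, 0.033], [0.004, 0.033, -0.999]]
wrist_force: [-0.1, -0.5, -0.5]
opening: 0.0748
grasp_force: 0.0
```

```bash
python3 -c "
from tube import *
tube(.04,.08)
c=eyes.camera('wrist');h=cv2.cvtColor(c['image'],cv2.COLOR_BGR2HSV);s=read_state()
r=cv2.inRange(h,(0,150,70),(4,255,255))|cv2.inRange(h,(174,150,70),(180,255,255));print('red',r.sum()//255,s['wrist_force'])
for q in spotter.place_of('knob_grip',c)[:2]:print(q,world(c,q['xy'],.038,s))
c=eyes.camera('top')
for m in ('buckle','setter','rivet_jar','mug','brush','scraper'):
  for r in spotter.place_of(m,c)[:1]: print(m,np.round(r['xy']),round(r['conf'],2))
"
```

```text
35.525 [ 0.6487 -0.091   0.1982] yaw 167.98
tube_center [ 74. 127.] 0.91 [ 0.5497 -0.2734  0.02  ]
knob_grip [284. 141.] 0.66 [ 0.6051 -0.0746  0.038 ]
4903 ((0.5536220669746399, -0.2364746630191803), (0.16254116594791412, 0.02769324742257595), 82.76541900634766) zmax [0.05856703 0.06840545]
red 0 [-0.51983089  0.12606296 -0.28491597]
{'xy': [283.3, 142.0], 'conf': 0.57} [ 0.60583986 -0.07548715  0.038     ]
buckle [400. 269.] 0.63
setter [369. 129.] 0.52
rivet_jar [147. 267.] 0.69
mug [451. 175.] 0.93
brush [366. 128.] 0.25
scraper [116. 183.] 0.84
```

```bash
python3 -c "
from plant import bot;print(bot.hand_in())"
```

```text
the job is handed in; nothing more can be done
None
```

I handed the job in at about 36 s: lamp pulled on, tube rolled 125 mm (about 1.4 turns) to lie still on the line within about 1 mm and 1°, tube laid in the vee rest, and lamp knob pushed back to its stop with no red band showing. The tube was clamped lightly on the plate to square it, and no verdict came back.

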